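# Set the tilting welding table and load the test plate

## Robot

A 6-joint arm with a two-finger parallel gripper is mounted at the origin on the work surface; the furniture and walls round the work are solid. World frame = base frame: x ahead of the robot, y to its left, z up, the work surface at z = 0. Lengths are in m, angles in rad, forces in N, time in s.
With the tool pointing down it reaches from about 0.275 to 0.725 m from the base axis. Payload 5.6 kg.
Tool frame: the origin (TCP) lies at the very end of the fingers, on their centre line; the grasp point (between the pads) lies 19 mm behind it; x points along the fingers, z is the direction in which the jaws open and shut, and the axes are right-handed (so a half turn about x gives the same grasp; the last joint's range is limited). The gripper opens to 85 mm and grips with 20 to 120 N. Pads are 22 mm wide; open, the fingers measure 114 mm over their backs; the gripper's body (76 mm by 85 mm) begins 54 mm behind the grasp point. The pads swing forward as they close: fully open they stand 13 mm farther back than shut.
Start: joints at [1.466, 0.255, 0.108, 0, -1.424, -0.285], TCP at [0.209, 0.509, 0.231] pointing down, gripper open.
Joint ranges: [-2.95, 2.95], [-1.21, 1.97], [-1.09, 1.5], [-2.87, 1.71], [-2.94, -0.07], [-3.05, 3.05]. Speed limits (rad/s): [2.57, 2.57, 3.14, 3.14, 3.14, 3.14].

## Interface

Orientations are given as a unit quaternion [w, x, y, z].
In Python, from rig import manip gives the robot as it stands. The module is installed in compiled form; this text tells all that it offers. Calls block until the motion is done:
- manip.move_pose(position, orientation): joint-space move of the TCP to a pose.
- manip.move_l(position, rotation=None, feed=0.15): straight line of the TCP; rotation=None keeps the orientation; feed is the mean speed in m/s.
- manip.move_joints(angles): joint-space move.
- manip.move_gripper(opening, grasp_force=None): finger opening in m; grasp_force is the grip in N (None keeps the last); returns when the fingers have stopped.
- manip.sleep(seconds).
- manip.ik(position, orientation): joint angles nearest the present ones, or None.
- manip.capture(name): name is "side" or "top"; returns the picture (420x560x3 uint8, red, green, blue); there is no depth.
- manip.calibration(name): a dict with "camera_matrix" (3x3 intrinsics, pixels), "R" (3x3) and "t" (3): a world point X has camera coordinates R X + t. Camera axes: x right, y down, z forward; pixel columns grow to the right and rows downward; lengths in m; the calibration is good to about 2 mm. A picture is of the moment at which its call begins. calibration takes no time and is no camera call.
A pose or a line that the arm cannot do raises manip.MotionError and nothing moves.
- manip.close_job(): hands the job in, once; it reports no verdict.
Readings, each from a call of its own:
- manip.get_clock(): time.
- manip.get_joint_positions(): joint angles.
- manip.get_joint_velocities(): joint speeds.
- manip.get_tau(): joint torques, N m.
- manip.get_tool_pos(): TCP position.
- manip.get_orientation(): TCP orientation.
- manip.get_wrist_force(): force on the tool from outside, world axes, zero at the start.
- manip.get_torque(): the same for the moment, N m.
- manip.get_width(): finger opening in m.
Only numpy, scipy, OpenCV 4.12 (cv2) and the standard library are available. Lean on these libraries where they do the work, as an engineer would, in place of code of your own. Each camera call takes 0.05 s, during which the arm holds its last target. There are 200 camera calls.

## Task

Get the little tilting welding table with the black handle ready for a weld: first swivel the empty table until the pointer at its foot stands on the long line, tilt it, handle edge down, until the hanging pointer on its side plate stands on the long line (30 degrees), and let go of it. Then lay the short thick plate with the weld bead gently on the tilted table, bead up, flat and wholly on it, one short end square up against the ledge, and leave the table at those angles. Do not disturb the thin plate, the bolt or the tape measure.

Things in the scene. Friction and masses are not known exactly. Their poses are not given: they have to be found in the camera images.
- foot: fixed dark steel foot: round plate 140 mm across, 12 mm thick, with a scale sector out to 105 mm on its +y side (robot side). Origin: centre of its underside, on the vertical swivel axis. Ticks every 10 degrees of swivel, -10 to 60; the long wide one (swivel 0) lies along the foot's +y axis. At swivel 0 the table stands square over the foot, its handle along the foot's -x axis
- foot_axis (a point): point on the swivel axis 140 mm above the foot's underside, where the horizontal tilt axis crosses it; axes as the foot
- swivel (a joint): turn of yoke and table on the foot about the vertical, rad, counter-clockwise from above positive, 0 = pointer on the long line. Range -0.5 to 1.1; stiff, stays where it is left (0.7 N m)
- table (a joint): tilt of the table, rad, 0 = level, positive = the edge with the handle and ledge goes down; 0.524 = 30 degrees = hanging pointer on the long line of the side plate (ticks every 10 degrees from 0 to 50). Range -0.2 to 0.95; stiff, stays where it is left (1.2 N m)
- table_top (a point): centre of the upper face of the tilting steel plate, 150 mm (x) by 130 mm (y), 10 mm thick, 12 mm above the tilt axis when level. Axes turn with the table: -x towards ledge and handle (downhill), y along the tilt axis, z out of the face. Yoke plates stand beside it at y = 70 to 82 mm both sides, up to 8 mm above the tilt axis
- ledge (a point): middle of the foot of the ledge, on the upper face: the inner wall of the ledge is the plane x = 0 here (68 mm downhill of table_top). Ledge 130 mm long, 8 mm thick, 12 mm high. Axes as table_top
- handle_grip (a point): middle of the black handle grip that sticks out of the low edge in the middle, on the table's -x side: round, 18 to 20 mm thick, 66 mm long, along the table's x axis; this point is 145 mm from the tilt axis. Axes as table_top
- bead_plate: loose rusty steel plate, 50 mm (x) by 110 mm (y) by 10 mm thick, with a 4 mm high weld bead along its top, 0.42 kg. Origin: centre of its underside, z up
- thin_plate: loose plain flat steel plate, 60 mm (x) by 130 mm (y) by 8 mm, a bystander. Origin: centre of its underside
- bolt: loose steel bolt lying on the worktop, 72 mm long, head 27 mm, a bystander. Origin: centre of its underside
- tape: loose yellow tape measure standing on its edge, 32 x 76 x 67 mm, a bystander. Origin: centre of its underside

How it is judged:
By the outcome, as a careful person would: the job done as asked, in the order asked, and still so for the second after the job is handed in, with the robot touching nothing.
It also fails if it takes over 48 s, if anything falls off the work surface, if the arm or the gripper's body presses on something with over 40 N, if the wrist force passes 120 N, or if a joint passes its speed limit or range.

## Working session

There is one attempt and no reset: what is moved stays moved. The work goes in short steps, each a Python script; the robot and the scene stay as the last script left them, time stands still between calls to the robot, and variables do not carry over. Pictures are saved under pics/ and viewed, about 8 in all and at most 12, crops included, and the job is handed in when it is done.

```bash
mkdir -p pics
python3 - <<'E'
from rig import manip
import cv2
for n in("side","top"):
    cv2.imwrite(f"pics/{n}0.png",manip.capture(n)[:,:,::-1])
    c=manip.calibration(n);print(n,c["camera_matrix"].tolist(),c["R"].round(4).tolist(),c["t"].round(4).tolist(),(-c["R"].T@c["t"]).round(3))
print(manip.get_clock(),manip.get_orientation())
E
```

```text
side [[506.569214082798, 0.0, 277.996584310623], [0.0, 506.569214082798, 213.87116143886527], [0.0, 0.0, 1.0]] [[0.909, -0.4168, 0.0066], [-0.1802, -0.4072, -0.8954], [0.3758, 0.8127, -0.4453]] [-0.3573, 0.2238, 1.1018] [-0.049 -0.953  0.693]
top [[391.92128666236437, 0.0, 271.4088929590031], [0.0, 391.92128666236437, 214.02744121727378], [0.0, 0.0, 1.0]] [[-0.0148, -0.9999, 0.0078], [-0.9855, 0.0132, -0.1694], [0.1693, -0.0102, -0.9855]] [0.0544, 0.4545, 1.2855] [0.231 0.061 1.343]
0.1 [-0.39402465 -0.58689335 -0.39332472  0.58787451]
```

View pics/side0.png

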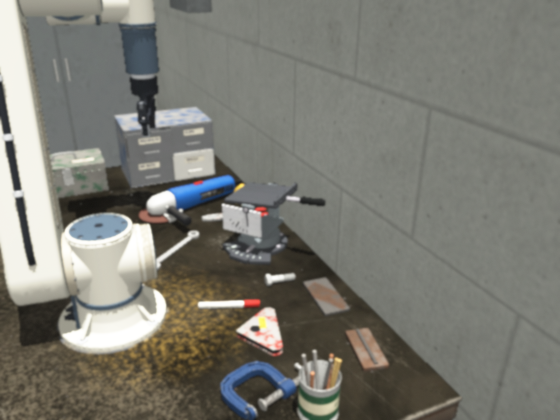

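View pics/top0.png

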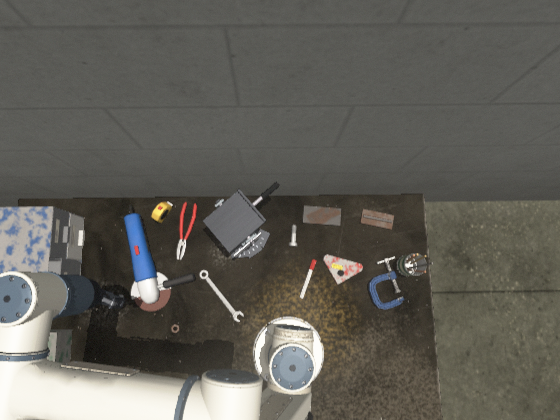

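The side view shows the tilt table at about (260,215) with its handle pointing right, and the bead plate at (367,347). In the top view the table is at (235,222) with the handle tip at (277,185). The bead plate is at (377,218), the thin plate at (321,215), the bolt at (294,235) and the tape at (162,211).

```bash
cat > h.py <<'E'
from rig import manip
import numpy as np, cv2
from scipy.spatial.transform import Rotation as Rn
def cast(n,uv,z):
    c=manip.calibration(n); R=c["R"]; C=-R.T@c["t"]
    d=R.T@np.linalg.solve(c["camera_matrix"],[uv[0],uv[1],1.]); return C+d*(z-C[2])/d[2]
def proj(n,P):
    c=manip.calibration(n); p=c["camera_matrix"]@(c["R"]@np.asarray(P,float)+c["t"]); return p[:2]/p[2]
def two(uvs,uvt):
    A=np.zeros((3,3));b=np.zeros(3);L=[]
    for n,uv in(("side",uvs),("top",uvt)):
        c=manip.calibration(n);R=c["R"];C=-R.T@c["t"];d=R.T@np.linalg.solve(c["camera_matrix"],[uv[0],uv[1],1.]);d/=np.linalg.norm(d)
        M=np.eye(3)-np.outer(d,d);A+=M;b+=M@C;L.append((M,C))
    X=np.linalg.solve(A,b);return X,[np.linalg.norm(M@(X-C)) for M,C in L]
def crop(n,u0,v0,w,h,s,name,im=None):
    im=manip.capture(n) if im is None else im
    cv2.imwrite("pics/"+name,cv2.resize(im[v0:v0+h,u0:u0+w,::-1],None,fx=s,fy=s,interpolation=cv2.INTER_CUBIC))
def quat(xt,zt):  # tool x dir (fingers), tool z dir (jaw)
    x=np.array(xt,float);x/=np.linalg.norm(x);z=np.array(zt,float);z-=x*(x@z);z/=np.linalg.norm(z)
    q=Rn.from_matrix(np.c_[x,np.cross(z,x),z]).as_quat();return [q[3],q[0],q[1],q[2]]
E
python3 - <<'E'
from h import *
t=cv2.imread("pics/top0.png")[:,:,::-1];s=cv2.imread("pics/side0.png")[:,:,::-1]
a=cv2.resize(t[175:270,190:290],None,fx=6,fy=6,interpolation=cv2.INTER_CUBIC)
cv2.imwrite("pics/a.png",a[:,:,::-1])
b=cv2.resize(s[170:270,210:335],None,fx=6,fy=6,interpolation=cv2.INTER_CUBIC);cv2.imwrite("pics/b.png",b[:,:,::-1])
# plates
hsv=cv2.cvtColor(t,cv2.COLOR_RGB2HSV)
for (u0,v0,u1,v1,z) in((355,205,400,232,.01),(298,203,346,228,.008)):
    r=t[v0:v1,u0:u1].astype(int)
    m=((r.max(2)>75)).astype(np.uint8)
    cs,_=cv2.findContours(m,0,2);c=max(cs,key=cv2.contourArea)
    bx=cv2.boxPoints(cv2.minAreaRect(c))+[u0,v0]
    print(bx.round(1).tolist()); W=np.array([cast("top",p,z) for p in bx]);print(W.round(3).tolist(),W.mean(0).round(4),np.linalg.norm(W[1]-W[0]),np.linalg.norm(W[2]-W[1]))
E
```

```text
[[353.2, 221.4], [356.8, 204.4], [395.1, 212.4], [391.5, 229.4]]
[[0.431, -0.234, 0.01], [0.49, -0.249, 0.01], [0.46, -0.381, 0.01], [0.401, -0.364, 0.01]] [ 0.4455 -0.3071  0.01  ] 0.061427011959284794 0.13465748659893464
[[302.2, 222.5], [303.6, 204.6], [341.3, 207.6], [339.9, 225.5]]
[[0.43, -0.058, 0.008], [0.492, -0.065, 0.008], [0.48, -0.195, 0.008], [0.417, -0.188, 0.008]] [ 0.4547 -0.1264  0.008 ] 0.06295215310032425 0.13132741126395067
```

View pics/a.png

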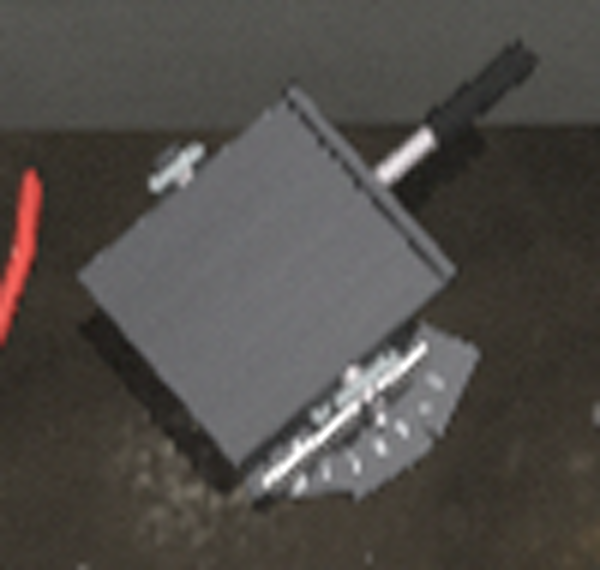

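View pics/b.png

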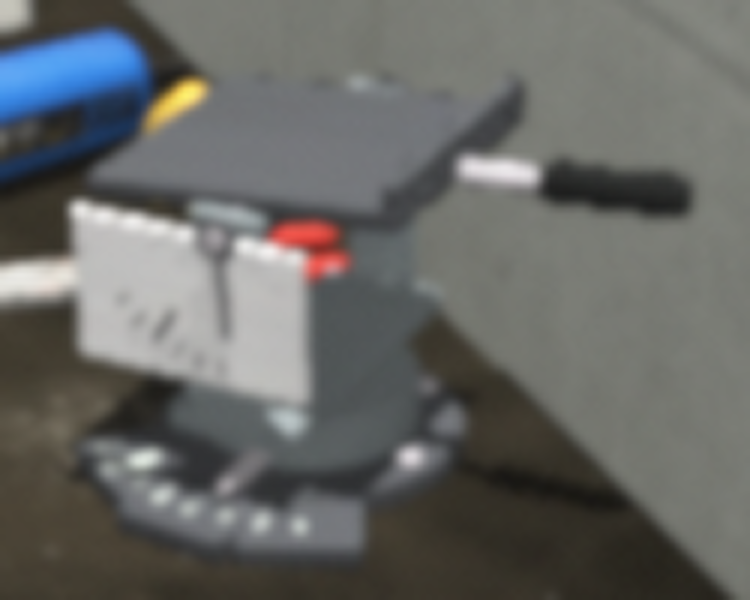

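The crops show:
- **Foot scale:** the pointer sits between the 30 and 40 ticks. The long line is at about (240,256) in the top view and (234,246) in the side view.
- **Tilt:** close to 0. The side plate's long tick is left of the hanging pointer.
- **Handle grip:** runs from (263,197) to (277.5,183) in the top view and from (302,200) to (324,202.5) in the side view.

Next I turn these into world coordinates.

Run:
```python
from h import *
o=np.array([190,175.]);so=np.array([210,170.])
T=lambda x,y:o+np.array([x,y])/6-0.4
S=lambda x,y:so+np.array([x,y])/6-0.4
far=[two(S(*a),T(*b)) for a,b in(((90,180),(80,275)),((385,215),(455,268)))]
for f in far:print("corner",f[0].round(4),np.round(f[1],4))
print("inner handle",*two(S(550,182),T(440,128)));print("tip",*two(S(688,195),T(525,52)))
A=cast("top",T(80,275),.152);B=cast("top",T(240,468),.152)   # x=+75 corners
L=cast("top",T(290,85),.164);M=cast("top",T(455,268),.164)
print("A,B,L,M",A.round(4),B.round(4),L.round(4),M.round(4),np.linalg.norm(A-B),np.linalg.norm(L-M))
c=(A+B+L+M)[:2]/4;d=((A+B)-(L+M))[:2];print("centre",c,"table x yaw",np.degrees(np.arctan2(d[1],d[0])))
e=(A-B);print("y edge yaw",np.degrees(np.arctan2(e[1],e[0])), "LM",np.degrees(np.arctan2(*(L-M)[[1,0]])))
print("tick yaw top")
for p in((300,487),(327,475),(355,465),(380,447),(402,430),(425,407),(437,382)):
    w=cast("top",T(*p),.012)[:2]-c;print(np.degrees(np.arctan2(w[1],w[0])).round(1),np.linalg.norm(w).round(4))
print("side")
for p in((145,457),(160,495),(190,515),(225,517),(262,522),(300,525),(240,472)):
    w=cast("side",S(*p),.012)[:2]-c;print(p,np.degrees(np.arctan2(w[1],w[0])).round(1),np.linalg.norm(w).round(4))
t=cv2.imread("pics/top0.png")[:,:,::-1]
r=t[203:234,352:402].astype(int);m=(((r[:,:,0]-r[:,:,2])>22)).astype(np.uint8)
cs,_=cv2.findContours(m,0,2);k=max(cs,key=cv2.contourArea)
bx=cv2.boxPoints(cv2.minAreaRect(k))+[352,203];W=np.array([cast("top",p,.01) for p in bx])
print("bead",bx.round(1).tolist(),W.round(4).tolist(),W.mean(0),np.linalg.norm(W[1]-W[0]),np.linalg.norm(W[2]-W[1]))
print("wall foot",cast("top",(150,195),0),cast("top",(400,195),0),cast("side",(400,362),0))
```

```text
corner [0.3926 0.2778 0.096 ] [0.0357 0.0357]
corner [0.4155 0.0688 0.1587] [0.0032 0.0032]
inner handle [0.49157366 0.07482556 0.15637318] [np.float64(0.0006897501594289247), np.float64(0.0006897501594289023)]
tip [0.53108719 0.02993994 0.16184846] [np.float64(0.00048372533305176125), np.float64(0.00048372533305161673)]
A,B,L,M [0.4186 0.2597 0.152 ] [0.3189 0.1776 0.152 ] [0.5142 0.1514 0.164 ] [0.4178 0.0677 0.164 ] 0.12925081905565644 0.12767058356978764
centre [0.41735154 0.16408926] table x yaw 131.69607282200647
y edge yaw 39.473966332696854 LM 40.95510611087689
tick yaw top
-176.1 0.0996
-166.7 0.0954
-156.6 0.0952
-146.2 0.0933
-136.5 0.0937
-125.4 0.0952
-115.9 0.094
side
(145, 457) -179.9 0.0795
(160, 495) -158.2 0.0915
(190, 515) -145.1 0.0963
(225, 517) -136.4 0.0909
(262, 522) -125.9 0.0902
(300, 525) -115.4 0.0907
(240, 472) -147.0 0.0545
bead [[359.5, 222.6], [362.6, 207.9], [394.4, 214.6], [391.3, 229.3]] [[0.426, -0.2556, 0.01], [0.4774, -0.2691, 0.01], [0.4524, -0.3779, 0.01], [0.4013, -0.3637, 0.01]] [ 0.43925705 -0.31655138  0.01      ] 0.05315340229972616 0.11161217848357362
wall foot [0.53512494 0.47131917 0.        ] [ 0.52369871 -0.40566296  0.        ] [ 0.48373473 -0.37018423  0.        ]
```

Geometry found:
- **Table:** swivel axis at about (0.417, 0.164), swivel about +37°, tilt about -5°.
- **Handle:** almost at the wall, so I can't grip it there.

I'll push the table's far edge with closed fingers to swivel it most of the way. Then I'll grip the handle for the exact swivel and the tilt.

```bash
cat >> h.py <<'E'
C=np.array([.4174,.1641]); FY=93.8
D=np.array([0,0,-1.])
def ax(sw):
    a=np.radians(FY+sw);ex=np.array([np.cos(a),np.sin(a),0]);return ex,np.cross([0,0,1],ex)
def pick(p,x,z):
    q0=np.array(manip.get_joint_positions());best=None
    for s in(1,-1):
        q=quat(x,s*np.asarray(z));j=manip.ik(p,q)
        if j is not None:
            k=np.abs(np.array(j)-q0).max()
            if best is None or k<best[0]:best=(k,q,j,s)
    return best
E
cat > p.py <<'E'
from h import *
import sys
def P(sw,off,z):
    ex,ey=ax(sw);p=np.r_[C,z]+ (75+off)/1000*ex-.045*ey;return p,ey
manip.move_gripper(0.0)
p,ey=P(37,33,.2);k=pick(p,D,ey);s=k[3];print(k[2],s)
pe,ee=P(2.5,11,.129);print("end ik",manip.ik(pe,quat(D,s*ee)))
manip.move_pose(p,k[1]);p,_=P(37,33,.129);manip.move_l(p,feed=.15)
for sw,off in((37,13),(28,11),(19,11),(10,11),(3,11)):
    p,ey=P(sw,off,.129);manip.move_l(p,quat(D,s*ey),feed=.08);print(sw,np.round(manip.get_wrist_force(),1),manip.get_clock())
p,_=P(3,35,.129);manip.move_l(p,feed=.15);p,_=P(3,35,.25);manip.move_l(p,feed=.25)
t=manip.capture("top");sd=manip.capture("side")
np.savez("v1.npz",t=t,s=sd)
a=cv2.resize(t[175:270,190:290],None,fx=4,fy=4,interpolation=cv2.INTER_CUBIC);b=cv2.resize(sd[170:270,210:310],None,fx=4,fy=4,interpolation=cv2.INTER_CUBIC)[:380]
cv2.imwrite("pics/c.png",np.hstack([a,b])[:,:,::-1]);print(manip.get_clock())
E
python3 p.py
```

```text
[ 0.96054179  0.10912008 -0.15259759  0.         -1.30907865 -0.24844746] 1
end ik [ 0.81405487  0.25045753 -0.16442027  0.         -1.15591852 -0.70409913]
37 [-0.1 -0.3 -0.5] 3.0167
28 [-3.7  3.5 -1. ] 3.375
19 [-1.9  5.3  0.4] 3.7167
10 [-1.8  5.7 -0.9] 4.0583
3 [-1.2  6.6 -0.7] 4.3583
5.4
```

View pics/c.png

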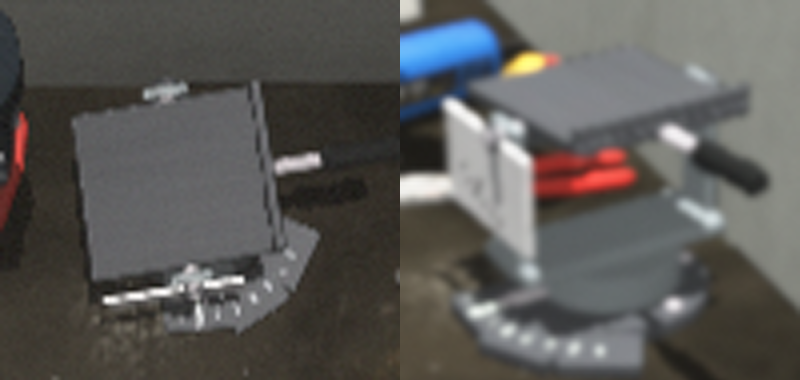

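The swivel is now only a few degrees from the long line, which is at (200,312) in the top crop. Handle stem inner end: (320,158) in the top crop, (700,142) in the side crop.

Run:
```python
from h import *
v=np.load("v1.npz");t=v["t"].astype(int)
T=lambda x,y:np.array([190,175.])+np.array([x,y])/4-.4
S=lambda x,y:np.array([210,170.])+np.array([x-400,y])/4-.4
A,B=cast("top",T(73,118),.146),cast("top",T(92,280),.146);L,M=cast("top",T(254,85),.169),cast("top",T(285,247),.169)
yaw=lambda d:np.degrees(np.arctan2(d[1],d[0]))
print(A,B,L,M);print("ey yaw",yaw(B-A),yaw(M-L),"ex",yaw(A+B-L-M),"c",(A+B+L+M)/4,np.linalg.norm(A-B))
# handle mask (dark) in top & side
tb=v["t"].max(2);print("stem end",*two(S(700,142),T(320,158)))
m=(tb[200:225,262:310]<28).astype(np.uint8);n,l,st,ce=cv2.connectedComponentsWithStats(m);print(st.tolist(),ce.round(1).tolist())
s=v["s"].max(2);m=(s[195:225,275:310]<40).astype(np.uint8);n,l,st,ce=cv2.connectedComponentsWithStats(m);print(st.tolist(),ce.round(1).tolist())
for p in((200,312),(220,310),(237,303),(253,297),(267,287),(280,273),(291,255)):
    w=cast("top",T(*p),.012)[:2]-C;print(round(yaw(w),1),np.linalg.norm(w).round(4))
a=cv2.resize(v["t"][195:260,225:315],None,fx=6,fy=6,interpolation=cv2.INTER_CUBIC);b=cv2.resize(v["s"][190:260,210:310],None,fx=6,fy=6,interpolation=cv2.INTER_CUBIC)
a=cv2.copyMakeBorder(a,0,30,0,0,0)[:420];a=np.vstack([a,np.zeros((420-len(a),a.shape[1],3),np.uint8)])[:, :]
g=np.hstack([a[:,:240],b[:,:540]]);cv2.imwrite("pics/d.png",np.clip(g[:,:,::-1]*1.6,0,255).astype(np.uint8))
```

```text
[0.47077107 0.24623449 0.146     ] [0.34442708 0.23014028 0.146     ] [0.49010499 0.10454944 0.169     ] [0.36508754 0.08208128 0.169     ]
ey yaw -172.74052875286108 -169.81155279387332 ex 97.85907056785317 c [0.41759767 0.16575137 0.1575    ] 0.12736493719733785
stem end [0.43431309 0.05462028 0.16154695] [np.float64(0.0003579466527331615), np.float64(0.0003579466527331727)]
[[0, 0, 48, 25, 1199], [16, 23, 1, 1, 1]] [[23.5, 12.0], [16.0, 23.0]]
[[0, 0, 35, 30, 1039], [9, 14, 5, 3, 7], [15, 17, 1, 1, 1], [17, 18, 2, 2, 2], [20, 20, 1, 1, 1]] [[17.0, 14.5], [10.9, 15.1], [15.0, 17.0], [17.5, 18.5], [20.0, 20.0]]
-175.7 0.089
-164.8 0.0904
-155.0 0.09
-146.0 0.0924
-137.0 0.0934
-127.1 0.0938
-116.1 0.0939
```

View pics/d.png

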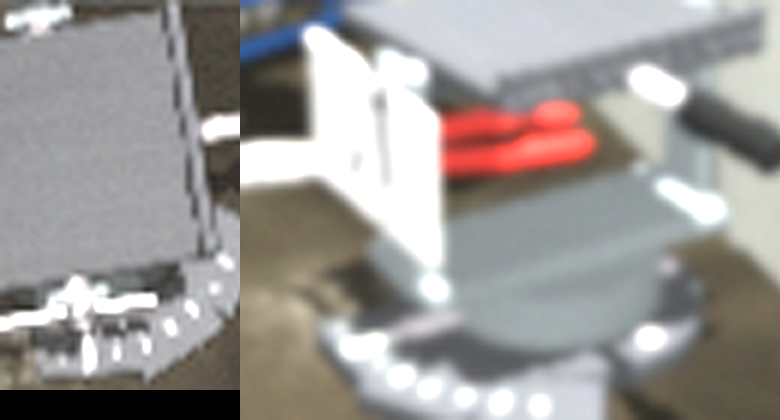

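The foot pointer is about 4–5° short of the long line (long tick confirmed, with the -10 tick to its left and six ticks to its right). Now I grip the handle from above, swivel to 0 and measure.

```bash
cat >> h.py <<'E'
def frame(sw,t):
    ex,ey=ax(sw);t=np.radians(t);z=np.array([0,0,1.]);return ex*np.cos(t)+z*np.sin(t),ey,-ex*np.sin(t)+z*np.cos(t)
def gp(sw,t,up=0,h=.012,r=.145):
    e,ey,n=frame(sw,t);return np.r_[C,.14]-r*e+(h-.019+up)*n,-n,ey
def look(k):
    t=manip.capture("top");s=manip.capture("side");np.savez(k+".npz",t=t,s=s)
    a=cv2.resize(t[185:280,195:295],None,fx=4,fy=4,interpolation=cv2.INTER_CUBIC);b=cv2.resize(s[170:265,205:305],None,fx=4,fy=4,interpolation=cv2.INTER_CUBIC)
    cv2.imwrite("pics/"+k+".png",np.clip(np.hstack([a,b])[:,:,::-1]*1.3,0,255).astype(np.uint8))
E
cat > g.py <<'E'
from h import *
manip.move_gripper(.045)
p,x,z=gp(4.5,-6,.08);k=pick(p,x,z);s=k[3];print(np.round(k[2],2),s)
for a in((0,-6),(0,30)):
    p1,x1,z1=gp(*a);print("ik",np.round(manip.ik(p1,quat(x1,s*z1)),2))
manip.move_pose(p,k[1]);p,_,_=gp(4.5,-6);manip.move_l(p,feed=.12)
print(np.round(manip.get_wrist_force(),1));manip.move_gripper(0,40);print("w",manip.get_width(),np.round(manip.get_wrist_force(),1))
p,x,z=gp(0,-6);manip.move_l(p,quat(x,s*z),feed=.05);print(np.round(manip.get_wrist_force(),1),np.round(manip.get_torque(),2))
look("e");print(manip.get_clock(),s)
E
python3 g.py
```

```text
[ 0.51  0.03 -0.21  0.1  -1.37 -0.39] 1
ik [ 0.5   0.06 -0.39  0.1  -1.17 -0.48]
ik [-0.02  0.27 -0.26 -0.58 -1.16  0.35]
[-0.8  0.3  0.8]
w 0.016759626873347543 [0.2 1.7 4.6]
[-0.   2.2  6.9] [ 0.93 -0.16 -0.1 ]
8.5333 1
```

View pics/e.png

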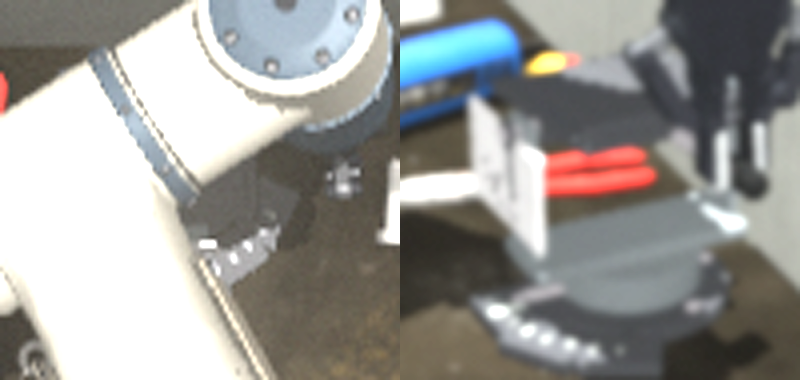

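The side view shows the pointer rod from (560,290) to (515,303) lined up with the long tick at (495,311). I'll check that numerically.

Run:
```python
from h import *
yaw=lambda d:np.degrees(np.arctan2(d[1],d[0]))
S=lambda x,y:np.array([205,170.])+np.array([x-400,y])/4-.4
for z in(.012,.016,.02):
    a=cast("side",S(560,290),z);b=cast("side",S(515,303),z);print("ptr",z,a[:2].round(4),b[:2].round(4),yaw(b-a),yaw((a+b)[:2]/2-C))
k=cast("side",S(495,311),.012)[:2];print("tick",k,yaw(k-C),np.linalg.norm(k-C))
for p in((525,320),(541,332),(558,340),(576,347),(595,352)):
    k=cast("side",S(*p),.012)[:2]-C;print(yaw(k).round(1),np.linalg.norm(k).round(4))
# predicted pixels of long tick ends and tip in side for FY
ex,ey=ax(0)
for r in(.05,.07,.085,.1):print(r,proj("side",np.r_[C,.012]+r*ey).round(1))
```

```text
ptr 0.012 [0.3715 0.1706] [0.3376 0.1664] -172.98688942796488 175.96493398641277
ptr 0.016 [0.3691 0.164 ] [0.3353 0.1599] -172.986889427965 -178.11018518781037
ptr 0.02 [0.3666 0.1574] [0.333  0.1533] -172.9868894279644 -172.63397745519407
tick [0.32176844 0.16184654] -178.65013095603044 0.0956581110215246
-165.3 0.0843
-152.6 0.0872
-142.6 0.0892
-133.4 0.0923
-125.1 0.095
0.05 [244.5 244.1]
0.07 [237.8 245.8]
0.085 [232.6 247.1]
0.1 [227.4 248.4]
```

The swivel agrees with the long line to within about 2°. Now the tilt, then release and look.

```bash
cat > t.py <<'E'
from h import *
for t in(4,14,23,30):
    p,x,z=gp(0,t);manip.move_l(p,quat(x,z),feed=.07);f=np.round(manip.get_wrist_force(),1);print(t,f,np.round(manip.get_torque(),2))
    if np.linalg.norm(f)>70:break
print("w",manip.get_width());manip.move_gripper(.05)
print(np.round(manip.get_wrist_force(),1))
p,x,z=gp(0,t,.09);manip.move_l(p,feed=.2)
manip.move_pose([.25,-.25,.25],pick([.25,-.25,.25],D,[1,0,0])[1])
look("f");print(manip.get_clock())
E
python3 t.py
```

```text
4 [ 4.5  2.7 -2.4] [ 0.64 -1.56 -0.18]
14 [ 5.4  2.1 -4.1] [ 0.08 -1.92 -0.52]
23 [ 6.4  4.4 -4.6] [-0.59 -2.01 -0.83]
30 [ 6.4  4.5 -6.2] [-1.07 -2.03 -1.14]
w 0.016857347822422694
[1.  0.6 0. ]
12.75
```

View pics/f.png

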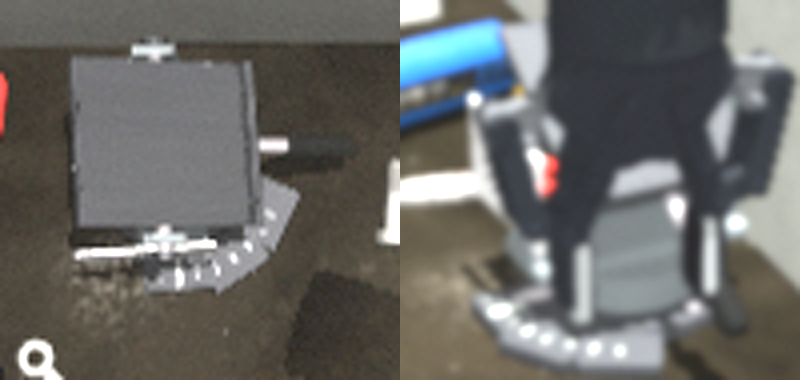

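In the top view the long tick is at (178,276) and the table stands nearly square. The arm blocks the side view, so I'll move above the bead plate and look again.

```bash
cat > b.py <<'E'
from h import *
v=np.load("v1.npz")["t"]
r=v[203:234,352:402].astype(int);m=((r[:,:,0]-r[:,:,2])>22).astype(np.uint8)
k=max(cv2.findContours(m,0,2)[0],key=cv2.contourArea)
bx=cv2.boxPoints(cv2.minAreaRect(k))+[352,203];W=np.array([cast("top",p,.01) for p in bx]);c=W.mean(0)
E=[W[1]-W[0],W[2]-W[1]];E.sort(key=np.linalg.norm);l=E[1]/np.linalg.norm(E[1]);l*=-np.sign(l[1])
sh=np.array([l[1],-l[0],0]);print("bead",c.round(4),"long",l.round(3),[np.linalg.norm(e).round(4) for e in E])
np.savez("bead.npz",c=c,l=l)
p=np.r_[c[:2],.12];kk=pick(p,D,np.cross(l,[0,0,1.]));print(np.round(kk[2],2),kk[3])
manip.move_gripper(.064);manip.move_pose(p,kk[1]);look("i");print(manip.get_clock())
T=lambda x,y:np.array([195,185.])+np.array([x,y])/4-.4
yaw=lambda d:np.degrees(np.arctan2(d[1],d[0]))
a,b=cast("top",T(72,60),.1879),cast("top",T(75,227),.1879);print("uphill edge yaw",yaw(b-a),(a+b)/2,np.linalg.norm(a-b))
a,b=cast("top",T(247,62),.125),cast("top",T(262,220),.125);print("ledge yaw",yaw(b-a),(a+b)/2,np.linalg.norm(a-b))
a,b=cast("top",T(262,146),.08),cast("top",T(352,149),.05);print("handle",a,b)
w=cast("top",T(178,276),.012)[:2]-C;print("tick",yaw(w),np.linalg.norm(w))
E
python3 b.py
```

```text
bead [ 0.4391 -0.3169  0.01  ] long [-0.222 -0.975  0.   ] [np.float64(0.0528), np.float64(0.1109)]
[-0.34  0.3  -0.12  0.   -1.15  0.11] 1
14.0917
uphill edge yaw -178.38532428462057 [0.41301566 0.22390236 0.1879    ] 0.12599910686293814
ledge yaw -175.16408886646093 [0.42291849 0.09062433 0.125     ] 0.12637576346619783
handle [0.42523482 0.08558132 0.08      ] [0.42629399 0.01109314 0.05      ]
tick -176.87341068948388 0.09220541971656755
```

View pics/i.png

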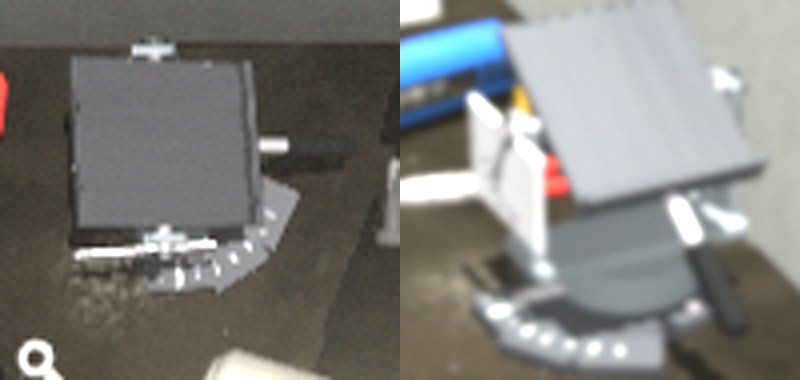

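Swivel reads 0 within about 0.5°. In the side view the hanging pointer lies near the long tick. Next I check the tilt by triangulating corners and by a light two-point probe of the face.

```bash
cat > pr.py <<'E'
from h import *
T=lambda x,y:np.array([195,185.])+np.array([x,y])/4-.4
S=lambda x,y:np.array([205,170.])+np.array([x-400,y])/4-.4
B,e1=two(S(502,25),T(75,227));M,e2=two(S(583,200),T(262,222));L,e3=two(S(765,163),T(250,62))
print(B.round(4),M.round(4),L.round(4),np.round([e1[0],e2[0],e3[0]],4))
d=B-M;print("tilt B-M(ledge top, 12mm/151)",np.degrees(np.arcsin(d[2]/np.linalg.norm(d))),np.linalg.norm(d))
manip.move_gripper(0.0)
e,ey,n=frame(0,30);res=[]
q=None
for x in(.05,-.045):
    p=np.r_[C,.14]+.012*n+x*e;p0=p+[0,0,.018]
    if q is None:
        a=p+[0,0,.05];q=pick(a,D,ey)[1];manip.move_pose(a,q)
    else: manip.move_l([p0[0],p0[1],manip.get_tool_pos()[2]],feed=.25)
    manip.move_l(p0,feed=.2);f0=np.array(manip.get_wrist_force())
    for i in range(40):
        manip.move_l(p0-[0,0,.0008*(i+1)],feed=.03)
        if manip.get_wrist_force()[2]-f0[2]>2.5:break
    t=np.array(manip.get_tool_pos());res.append(t);print(i,t.round(4),np.round(manip.get_wrist_force()-f0,1),"offset",np.round((t-p)@n,4),manip.get_clock())
    manip.move_l(t+[0,0,.02],feed=.2)
d=res[0]-res[1];print("tilt",np.degrees(np.arctan2(d[2],np.hypot(*d[:2]))))
E
python3 pr.py
```

```text
[0.3522 0.2212 0.1897] [0.3575 0.0857 0.1234] [0.4865 0.0939 0.1196] [0.0024 0.0011 0.0005]
tilt B-M(ledge top, 12mm/151) 26.05794834281012 0.15093450633963676
15 [0.4151 0.2014 0.1814] [-1.5 -0.3  4. ] offset 0.0051 20.9417
19 [0.4207 0.1193 0.1309] [-4.2 -0.9  7.9] offset 0.0026 27.1083
tilt 31.507935132070266
```

The tilt checks agree at about 30.6–31.5°, which is fine. The probe was slow and the clock is at 27 s, so I'll do the grasp and placing in one lean script with guards.

```bash
cat > k.py <<'E'
from h import *
b=np.load("bead.npz");c,l=b["c"],b["l"]
F=lambda:np.array(manip.get_wrist_force())
G=-.003
e,ey,n=frame(0,30.5)
def tgt(x,up):return np.r_[C,.14]+.012*n+x*e+(G+up)*n
manip.move_gripper(.064)
p=np.r_[c[:2],.07];k=pick(p,D,np.cross(l,[0,0,1.]));manip.move_pose(p,k[1])
qt=quat(-n,k[3]*np.cross(-e,n))
f0=F();manip.move_l(np.r_[c[:2],.006],feed=.2);manip.move_l(np.r_[c[:2],G],feed=.05)
f=F()-f0;print("down",f.round(1),manip.get_clock())
if f[2]>3:
    G+=.003;manip.move_l(np.r_[c[:2],G],feed=.05);print("raised",(F()-f0).round(1))
manip.move_gripper(.03,60);w=manip.get_width();print("w",w)
manip.move_l(np.r_[c[:2],.16],feed=.3);w2=manip.get_width();print("w2",w2,(F()-f0).round(1),manip.get_clock())
if not .045<w2<.056:raise SystemExit("grasp?")
manip.move_pose(tgt(-.005,.04),qt);manip.move_l(tgt(-.005,.004),feed=.12)
f0=F();print("hover",(f0).round(1),manip.get_clock());up=.004
for i in range(8):
    up-=.001;manip.move_l(tgt(-.005,up),feed=.04);f=F()-f0
    if f@n>2.5:break
print("contact",round(up,4),f.round(1),f@n,f@e,manip.get_clock())
manip.move_l(tgt(-.005,up+.001),feed=.04)
x=-.010;manip.move_l(tgt(x,up+.001),feed=.06);f0=F()
for i in range(7):
    x-=.001;manip.move_l(tgt(x,up+.001),feed=.04);f=F()-f0
    if f@e>4:break
print("ledge",round(x,4),f@e,f@n,manip.get_clock())
manip.move_l(tgt(x,up),feed=.04);print(F().round(1))
np.savez("st.npz",x=x,up=up,G=G,qt=qt)
look("m");print(manip.get_clock(),manip.get_width())
E
python3 k.py
```

```text
down [ 0.5 -1.4 -0. ] 30.425
w 0.04815653584670859
w2 0.04813234440640202 [-0.1 -0.6 -4.5] 31.4
hover [ 0.3 -0.5 -3.8] 33.475
contact 0.0 [-2.3 -3.9  6.6] 7.5555061588691395 0.13958515710278113 34.475
ledge -0.015 7.133341460826929 0.8212178931993074 36.225
[-3.6  2.1  8.8]
36.575 0.048135012685539935
```

Contact with the face and then the ledge came where expected. Now I release, back away along the normal and look.

```bash
cat > r.py <<'E'
from h import *
s=np.load("st.npz");e,ey,n=frame(0,30.5)
manip.move_gripper(.066);print(np.round(manip.get_wrist_force(),1))
p=np.array(manip.get_tool_pos());manip.move_l(p+.09*n,feed=.2)
print(manip.get_clock());manip.move_pose([.35,-.3,.25],pick([.35,-.3,.25],D,[1,0,0])[1])
look("n");print(manip.get_clock())
E
python3 r.py
```

```text
[-0.6 -0.4 -0.1]
37.4917
39.075
```

View pics/n.png

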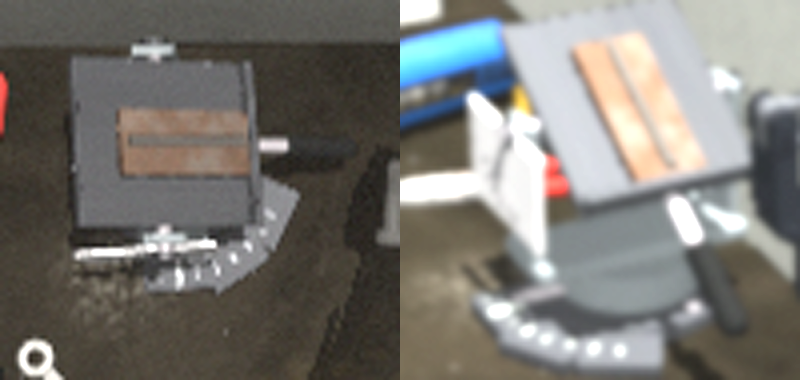

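The plate lies bead up on the table with its end at the ledge, and the table corners haven't moved. One last numeric check of squareness and the ledge gap, plus a zoom on the pointer. None of this uses robot time.

Run:
```python
from h import *
v=np.load("n.npz");t=v["t"].astype(int)
e,ey,n=frame(0,30.5);O=np.r_[C,.14]+.012*n
def onface(n_,uv,h):
    c=manip.calibration(n_);R=c["R"];c0=-R.T@c["t"];d=R.T@np.linalg.solve(c["camera_matrix"],[*uv,1.]);s=((O+h*n-c0)@n)/(d@n);X=c0+s*d-O;return X@e,X@ey
for nm,im,(u0,v0,u1,v1) in(("top",v["t"],(215,205,262,235)),("side",v["s"],(240,172,290,220))):
    r=im[v0:v1,u0:u1].astype(int);m=((r[:,:,0]-r[:,:,2])>25).astype(np.uint8)
    k=max(cv2.findContours(m,0,2)[0],key=cv2.contourArea);bx=cv2.boxPoints(cv2.minAreaRect(k))+[u0,v0] if nm=="top" else cv2.approxPolyDP(k,3,True)[:,0]+[u0,v0]
    print(nm,[tuple(np.round(np.array(onface(nm,p,.01))*1000,1)) for p in bx])
# long-edge direction via row means per column (top): centreline fit
r=t[205:235,215:262];m=(r[:,:,0]-r[:,:,2])>25
us=[u for u in range(m.shape[1]) if m[:,u].sum()>10];P=np.array([onface("top",(u+215,205+np.nonzero(m[:,u])[0].mean()),.01) for u in us])
print("centreline angle deg",np.degrees(np.arctan(np.polyfit(P[:,0],P[:,1],1)[0])),"y",P[:,1].mean())
z=cv2.resize(v["s"][185:255,215:275],None,fx=9,fy=9,interpolation=cv2.INTER_CUBIC);cv2.imwrite("pics/z.png",z[:600,:,::-1])
```

```text
top [(np.float64(43.6), np.float64(-23.3)), (np.float64(-66.6), np.float64(-25.6)), (np.float64(-62.3), np.float64(25.5)), (np.float64(46.8), np.float64(25.4))]
side [(np.float64(40.3), np.float64(24.8)), (np.float64(-64.1), np.float64(27.1)), (np.float64(-66.8), np.float64(-20.3)), (np.float64(42.9), np.float64(-23.1))]
centreline angle deg -1.2947742456626958 y 0.0016967209825915542
```

View pics/z.png

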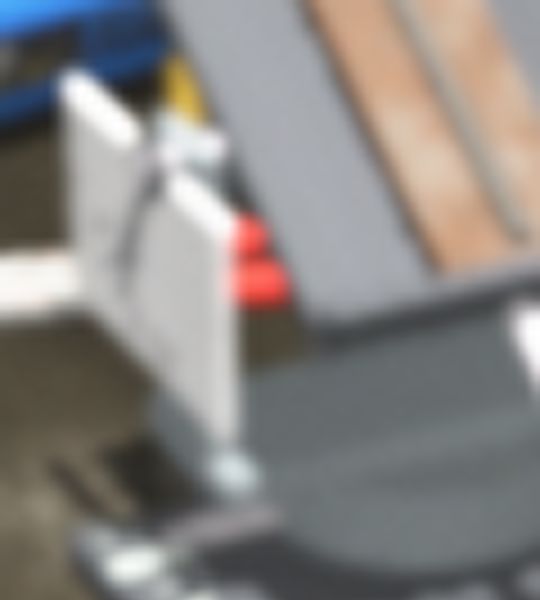

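The pointers agree with the long lines. The plate measures about 1.3° off in my model frame, so I'll compare it directly with the table's own edges in the same picture.

Run:
```python
from h import *
v=np.load("n.npz")
e,ey,n=frame(0,30.5);O=np.r_[C,.14]+.012*n
def onface(n_,uv,h):
    c=manip.calibration(n_);R=c["R"];c0=-R.T@c["t"];d=R.T@np.linalg.solve(c["camera_matrix"],[*uv,1.]);s=((O+h*n-c0)@n)/(d@n);X=c0+s*d-O;return np.array([X@e,X@ey])*1000
T=lambda x,y:np.array([195,185.])+np.array([x,y])/4-.4
# sub-pixel edges in top: blue-channel gradient along columns for y edges, rows for uphill edge
g=v["t"].astype(float).mean(2);r=v["t"].astype(int);m=(r[:,:,0]-r[:,:,2])
def sub(prof,lo,sgn):
    d=np.diff(prof)*sgn;i=int(d.argmax());w=np.clip(d[max(i-1,0):i+2],0,None);return lo+max(i-1,0)+.5+(w*np.arange(len(w))).sum()/w.sum()
def ang(P,axis):
    P=np.array(P);a,b=P[:,axis],P[:,1-axis];k=np.polyfit(a,b,1)
    ok=abs(b-np.polyval(k,a))<1.5;k=np.polyfit(a[ok],b[ok],1);return np.degrees(np.arctan(k[0])).round(2),b[ok].mean().round(1),ok.sum()
us=range(217,252)
print("far edge",ang([onface("top",(u,sub(g[195:206,u],195,1)),0) for u in us],0))
print("near edge",ang([onface("top",(u,sub(g[236:247,u],236,-1)),0) for u in us],0))
us=range(228,254)
print("plate far",ang([onface("top",(u,sub(m[207:218,u],207,1)),.01) for u in us],0),"near",ang([onface("top",(u,sub(m[223:235,u],223,-1)),.01) for u in us],0))
vs=range(203,240)
print("uphill",ang([onface("top",(sub(g[q,208:219],208,1),q),0) for q in vs],1))
vs=range(214,227)
print("plate up end",ang([onface("top",(sub(m[q,219:231],219,1),q),.01) for q in vs],1),"low end",ang([onface("top",(sub(m[q,250:262],250,-1),q),.01) for q in vs],1))
```

```text
Traceback (most recent call last):
TypeError: expected non-empty vector for x
```

Run:
```python
from h import *
from scipy.stats import theilslopes
v=np.load("n.npz");e,ey,n=frame(0,30.5);O=np.r_[C,.14]+.012*n
def on(uv,h):
    c=manip.calibration("top");R=c["R"];c0=-R.T@c["t"];d=R.T@np.linalg.solve(c["camera_matrix"],[*uv,1.]);s=((O+h*n-c0)@n)/(d@n);X=c0+s*d-O;return np.array([X@e,X@ey])*1000
r=v["t"].astype(float);g=r.mean(2);m=r[:,:,0]-r[:,:,2]
def sub(p,lo,sg):
    d=np.clip(np.diff(p)*sg,0,None);i=int(d.argmax());a=max(i-1,0);w=d[a:i+2];return lo+a+.5+(w*np.arange(len(w))).sum()/(w.sum()+1e-9)
def ang(name,P,ax):
    P=np.array(P);k=theilslopes(P[:,1-ax],P[:,ax]);print(name,np.degrees(np.arctan(k[0])).round(2),np.degrees(np.arctan(k[2:])).round(1),"at",np.median(P[:,1-ax]).round(1))
us=range(217,252);ang("far",[on((u,sub(g[195:206,u],195,1)),0) for u in us],0);ang("near",[on((u,sub(g[236:247,u],236,-1)),0) for u in us],0)
us=range(228,254);ang("pl far",[on((u,sub(m[207:218,u],207,1)),.01) for u in us],0);ang("pl near",[on((u,sub(m[223:235,u],223,-1)),.01) for u in us],0)
ang("uphill",[on((sub(g[q,208:219],208,1),q),0) for q in range(203,240)],1)
ang("pl up",[on((sub(m[q,219:231],219,1),q),.01) for q in range(214,227)],1);ang("pl low",[on((sub(m[q,250:262],250,-1),q),.01) for q in range(214,227)],1)
```

```text
far 0.26 [-0.3  1.5] at -66.2
near -0.95 [-1.3 -0.6] at 64.0
pl far -0.06 [-0.5  0.5] at -24.5
pl near -0.35 [-0.6 -0.1] at 26.5
uphill 0.37 [0.  0.8] at 76.4
pl up -1.71 [-4.3 -0. ] at 44.9
pl low 1.57 [0.5 3.3] at -67.2
```

Measured directly, the plate is square to the table within about 0.5° and its low end is at -67 mm (ledge wall at -68 mm). Handing in.

```bash
python3 -c "
from rig import manip
manip.close_job();print(manip.get_clock())"
```

```text
the job is handed in; nothing more can be done
the job is handed in; nothing more can be done
```

The table is set at both angles with the bead plate lying on it, and I handed the job in at about 39 s. No verdict was reported.

I pushed the empty table round with closed fingers because the handle was too close to the wall to grip. I then gripped the handle to bring the swivel to 0, tilted it and let go. The plate went down gently, bead up, was slid to the ledge and released.

**Last checks:**
- **Swivel:** within about 0.5° of the long line, measured from the table's edges in the top picture. The side-view pointer is coarser, agreeing to about 2–3°.
- **Tilt:** about 30.6° from the corners in two views. A two-point touch probe read 31.5°, probably a little high because its second point was pressed harder. In the pictures the hanging pointer lies at the long tick, and the table corners looked unmoved after the plate was laid down.
- **Plate:** it lies bead up and wholly on the table. Its long sides are square to the table's within about 0.5°, and its low end is at -67 mm, 1 mm from the ledge wall at -68 mm.

**Disagreements and gaps:**
- A coarser measurement put the plate 1.3° off square. The finer edge fit did not confirm it.
- The plate's short ends were too blurred to give an angle on their own.
- I did not look again at the thin plate, bolt and tape measure. The arm only passed above them, and no contact showed in the forces I printed.

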